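# Fit the large heat sink on the mainboard and lock it

## Task

Take the larger of the two loose heat sinks, hold it level over the socket frame of the mainboard and lower it, without letting it drop, so that both guide posts enter its two holes together and its base sits fully home and flat on the frame. Then let go and swing the raised wire lever over and all the way down to lock it. Leave the other loose parts on the desk where they are.

Things in the scene. Friction and masses are not known exactly. Their poses are not given: they have to be found in the camera images.
- cooler_mid (a point): The larger heat sink, bare aluminium, about 0.4 kg, 45 mm high: a base plate 112 (x) by 78 (y) by 5 mm with a block of upright fins on it, 70 (x) by 50 (y) by 40 mm; the outer fins are flat and may be gripped, 50 mm across y. This point is its centre, half-way up; z up. Base holes of 7.5 mm at (x, y) = (+44, +30) and (-44, -30) mm. Half a turn about z fits as well.
- cooler: The same heat sink: centre of its underside, same axes.
- socket (a point): Centre of the flat top face of the black steel socket frame on the fixed mainboard (244 mm square, centred here), 18 mm above the desk; the heat sink's underside rests on this face. x, y along the frame's long and short sides (x -62 to +72, y -45 to +45 mm), z up. Beside the frame: memory modules 27 mm above it at y -75 to -100, ports 22 mm above it at y +100 to +123 mm.
- post_a (a point): Tip of a steel guide post on the frame, at (+44, +30) mm in the socket's x, y; 6 mm in diameter, 18 mm high above the frame, its top 5.5 mm tapered to 2.4 mm.
- post_b (a point): Tip of the other, equal guide post, at (-44, -30) mm in the socket's x, y. Beyond it, at x -91 to -109 mm, a finned block on the board stands 12 mm above the frame's face.
- lever (a joint): Angle in rad of the raised wire lever: 0 closed (a stop), arm level beside the heat sink, pointing along the socket's -x; 1.57 upright; more leans outwards to the socket's +x (stop at 2.1). Starts at 1.45 to 1.95. Its stiff hinge stays where it is left; about 1 N at the tab moves it. Closed, its crank lies 0.5 mm over the base plate of a heat sink that is home.
- lever_hinge (a point): Point on the lever's pivot line, in line with the middle of its thumb tab: at (+64, +59, +7.7) mm in the socket's axes, beyond the frame's side. The pivot line runs along the socket's y. Axes as the socket's. Outwards of it, at x +88 to +116 mm, are only slots 3 mm above the frame's face.
- lever_tab (a point): Centre of the thumb tab at the end of the lever arm: a steel plate 20 mm along the arm, 24 mm wide along the pivot, 4 mm thick, 93 mm from the pivot line. The arm, a 4.4 mm wire, joins the tab's edge nearer the heat sink (9 mm from the tab's middle).
- spare_sink_mid (a point): A smaller aluminium heat sink, 70 by 62 mm and 35 mm high, without holes: not to be used. Its centre, half-way up. It may lie on either side of the larger one.
- blower_mid (a point): Black laptop blower fan, 72 by 66 by 11 mm, lying flat; its centre.
- memory_mid (a point): Laptop memory module, 70 by 30 by 4 mm, lying flat; its centre.
- ssd_mid (a point): Flat solid-state drive, 100 by 70 by 7 mm, lying flat; its centre.
- driver_grip (a point): Screwdriver 160 mm long, lying; a point on its handle.
- syringe_mid (a point): Thermal paste syringe about 100 mm long, 13 mm thick, lying; the middle of its barrel.
Things that resemble listed ones, but are neither listed nor needed, are in the scene too. What is shaped like the cooler but orange or yellow is not meant.

How it is judged:
On the way:
1. the large heat sink sits fully home on the frame with both posts in its holes, while the lever is still raised (z of cooler_mid in the frame of socket below 0.0245 m and horizontal distance between cooler_mid and socket below 0.004 m and angle between the x axis of cooler_mid and the x axis of socket, either way round below 0.05 rad and angle between cooler_mid's own z axis and vertical below 0.03 rad and value of joint lever above 0.8 rad), for 0.2 s.
At the end, for the whole second after the job is handed in: The large heat sink rests home on the socket frame with both posts in its holes (underside within 2 mm of the frame, within 4 mm and 0.05 rad of its place, level within 0.03 rad) and the lever is down within 0.08 rad of its closed stop (z of cooler_mid in the frame of socket below 0.0245 m and horizontal distance between cooler_mid and socket below 0.004 m and angle between the x axis of cooler_mid and the x axis of socket, either way round below 0.05 rad and angle between cooler_mid's own z axis and vertical below 0.03 rad and value of joint lever below 0.08 rad); the robot touches nothing.
It fails at once if the large heat sink drops or is banged down onto the socket (faster than 0.3 m/s within 40 mm above its seat) (horizontal distance between cooler_mid and socket below 0.06 m and z of cooler_mid in the frame of socket below 0.0625 m and linear speed of cooler above 0.3 m/s).
It fails at once if the large heat sink is tipped more than 0.25 rad (angle between cooler_mid's own z axis and vertical above 0.25 rad).
It fails at once if another loose part on the desk is moved more than 25 mm (distance of any of spare_sink_mid, blower_mid, memory_mid, ssd_mid, driver_grip, syringe_mid from where it was at the start of the episode above 0.025 m).
It also fails if it takes over 54 s, if anything falls off the work surface, if the arm or the gripper's body presses on something with over 40 N, if the wrist force passes 120 N, or if a joint passes its speed limit or range.

## Robot

A 7-joint arm with a two-finger parallel gripper is mounted at the origin on the work surface. World frame = base frame: x ahead of the robot, y to its left, z up, the work surface at z = 0. Lengths are in m, angles in rad, forces in N, time in s.
With the tool pointing down it reaches from about 0.425 to 0.875 m from the base axis. Payload 4.7 kg.
Tool frame: the origin (TCP) lies at the very end of the fingers, on their centre line; the grasp point (between the pads) lies manip.grip_depth behind it (manip.grip_depth is the distance from the TCP to the grasp point, in m); z points along the fingers, y is the line along which they close (so a half turn about z gives the same grasp; the last joint's range is limited). The gripper opens to 85 mm and grips with 20 to 120 N. Pads are 22 mm wide; open, the fingers measure 114 mm over their backs; the gripper's body (76 mm by 85 mm) begins 54 mm behind the grasp point. The pads swing forward as they close: fully open they stand 13 mm farther back than shut.
Start: joints at [-1.296, 0.321, -0.07, 1.45, 0.023, 1.371, -0.057], TCP at [0.168, 0.628, 0.198] pointing down, gripper open.
Joint ranges: [-2.86, 2.86], [-0.3, 2.09], [-1.38, 1.24], [0.06, 2.45], [-1.56, 4.7], [0.09, 2.05], [-2.69, 2.69]. Speed limits (rad/s): [2.57, 2.57, 3.14, 3.14, 3.14, 3.14, 3.14].

## Interface

Orientations are given as a unit quaternion [w, x, y, z].
In Python, from station import manip, imaging, ticket gives the robot as it stands. The module is installed in compiled form; this text tells all that it offers.
- The arm moves only by the tool play_rows, never from a script. Its argument "increments" is a list of rows, each a list of 3 entries, a list of its own where there are three numbers: the shift along the tool's x, y, z in cm, then the turn, a rotation vector about the tool's x, y, z in rad, then the opening, from 0 (shut) to 1 (fully open). In form: [[[dx, dy, dz], [ax, ay, az], jaw], ...]. A call has 1 to 8 rows; each row shifts and turns the commanded pose from where the row before left it, along the tool's axes as they then stand; what a row does not reach is not made up. A row lasts 1/10 s, in which the tool goes at most 50 mm and 8.59 degrees, less where a joint would pass 70% of its speed; a pose out of reach is approached as far as the arm can. A call with a gripper value outside its range is refused whole. The fingers move at their own pace and stop on an object; "newtons" is the grip in N (left out, the last holds). Time passes only in rows, so rows that do not move let the fingers close. It gives the time, the measured TCP pose, the force, the opening and the grip force at its end, in the units of the state.
- manip.observe(): the state, without advancing time (a new reading comes with each control period).
- imaging.read_camera(name): name is "scene" or "top" or "wrist"; returns a dict with "pixels" (480x640x3 uint8, blue, green, red), "fov_y" (degrees; the focal length in pixels is half the picture's height over the tangent of half this angle, whatever the lens; pixels are square), "cx", "cy" (the principal point, pixels), "k1" (the pictures are not rectified: a ray, as slopes to the right and down, at radius r is drawn at 1 + k1 r^2 times it, then the intrinsics apply), "rvec" (rotation vector, rad) and "tvec" (3), from world to camera coordinates, as OpenCV has them. Camera axes: x right, y down, z forward; pixel columns grow to the right and rows downward; lengths in m; the calibration is good to about 2 mm. A picture is of the moment at which its call begins. There is no depth.
- ticket.close_job(): hands the job in; it is judged then, once.
The state is a dict: "t": time; "joint_pos": joint angles; "dq": joint speeds; "tau": joint torques, N m; "ee_pos": TCP position; "tcp_rot": TCP orientation; "force": force on the tool from outside, world axes, zero at the start; "ft_torque": the same for the moment, N m; "grip_width": opening from 0.0 (shut) to 1.0 (fully open); "gripper_force": force on a finger pad.
Only numpy, scipy, OpenCV 4.12 (cv2) and the standard library are available. Lean on these libraries where they do the work, as an engineer would, in place of code of your own. Each camera call takes 0.05 s, during which the arm holds its last target. There are 200 camera calls.

## Working session

There is one attempt and no reset: what is moved stays moved. The work goes in short steps, Python scripts to look and compute and a tool call to move; the robot and the scene stay as the last step left them, time stands still between calls to the robot, and variables do not carry over. Pictures are saved under pics/ and viewed, at most 10 in all, crops included, and the job is handed in when it is done.

Besides the shell and the picture viewer there is one more tool, called as name(argument=value, ...) on one line, values as JSON. play_rows: Moves the arm, as the interface text tells. Its arguments: {"type":"object","properties":{"increments":{"type":"array","items":{"type":"array"}},"newtons":{"type":"number"}},"required":["increments"]}

```bash
mkdir -p pics; cat > h.py <<'E'
import numpy as np, cv2
from scipy.spatial.transform import Rotation as R
from station import manip, imaging, ticket
def cam(n):
    c=imaging.read_camera(n); c['f']=240/np.tan(np.radians(c['fov_y'])/2)
    c['R']=R.from_rotvec(np.array(c['rvec']).ravel()).as_matrix(); c['t']=np.array(c['tvec']).ravel(); return c
def ray(c,u,v):
    x=np.array([(u-c['cx'])/c['f'],(v-c['cy'])/c['f']]); s=x.copy()
    for _ in range(20): s=x/(1+c['k1']*(s@s))
    return -c['R'].T@c['t'], c['R'].T@np.array([s[0],s[1],1])
def onz(c,u,v,z):
    o,d=ray(c,u,v); return o+d*(z-o[2])/d[2]
def proj(c,p):
    q=c['R']@np.array(p)+c['t']; s=q[:2]/q[2]; s=s*(1+c['k1']*(s@s)); return s*c['f']+[c['cx'],c['cy']]
def tri(rays):
    A=0;b=0
    for o,d in rays:
        d=d/np.linalg.norm(d);P=np.eye(3)-np.outer(d,d);A=A+P;b=b+P@o
    return np.linalg.solve(A,b)
E
python3 - <<'E'
from h import *
for n in ['scene','top','wrist']:
    c=cam(n); cv2.imwrite(f'pics/{n}0.png',c['pixels']); o,d=ray(c,320,240); print(n,c['fov_y'],c['k1'],o,d)
s=manip.observe(); print(s,manip.grip_depth)
E
```

```text
scene 51.24726473548138 -0.08327568240382942 [1.49776607 0.11452891 0.89936526] [-0.74650724 -0.21724206 -0.62893209]
top 56.77644543744534 -0.03920408415215809 [ 0.37233224 -0.19137388  1.07795672] [ 0.08037312 -0.01256097 -0.99684264]
wrist 67.13131564149852 -0.04321954622021034 [0.09292477 0.6462515  0.37376895] [ 0.28682938 -0.08112265 -0.95456102]
{'t': 0.15, 'joint_pos': array([-1.29589418,  0.32165157, -0.07005573,  1.45138817,  0.02259488,
        1.37079273, -0.05692347]), 'dq': array([ 0.00099572, -0.00116791, -0.00050936, -0.0037969 ,  0.00101356,
       -0.00088279, -0.00061968]), 'tau': array([-6.60438855e-04, -4.94092190e+01, -3.83557705e-01, -3.14684772e+01,
        1.28901823e-02,  8.27437820e-03,  1.79478542e-05]), 'ee_pos': array([0.16755304, 0.62756911, 0.19717862]), 'tcp_rot': array([-4.98053762e-05,  1.30045572e-01,  9.91507751e-01, -7.25270088e-04]), 'force': array([-0.14525248,  0.45068087,  0.29316   ]), 'ft_torque': array([-0.01812011, -0.00835371,  0.00240054]), 'gripper_force': 0.0, 'grip_width': 1.0011677594742079} 0.0187
```

View pics/top0.png

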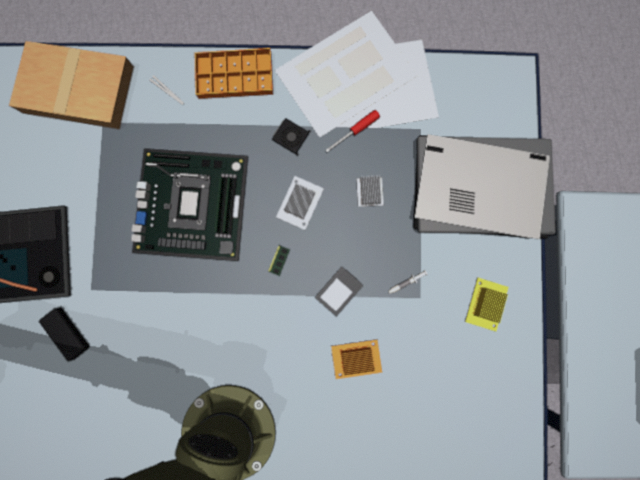

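View pics/scene0.png

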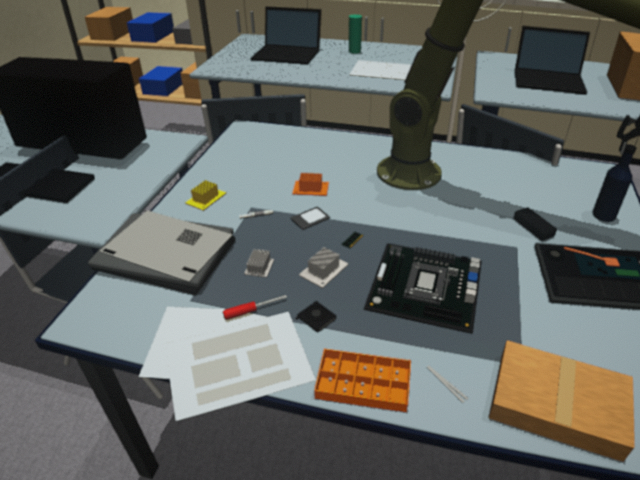

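Top view: board around (190,204), large sink at (300,202), small sink at (370,191), blower (291,136), driver (355,130), memory (279,260) and SSD (338,290). Next I'll enlarge the board and sink area.

```bash
python3 - <<'E'
import cv2,numpy as np
a=cv2.imread('pics/top0.png')[140:270,130:330]; cv2.imwrite('pics/topc.png',cv2.resize(a,(800,520),interpolation=cv2.INTER_CUBIC))
E
```

```text
(no output)
```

View pics/topc.png

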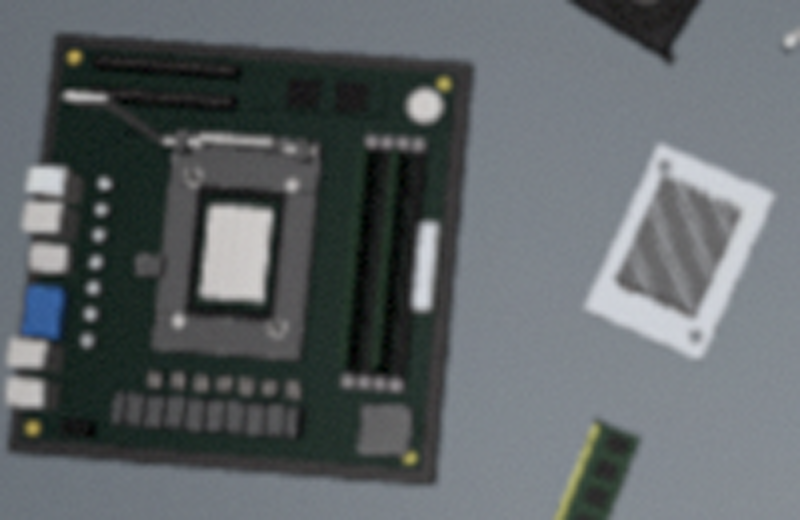

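Crop: the frame is centred near crop (238,250), with the posts at crop (192,178) and (277,328). The lever tab is at crop (85,97), leaning out. The sink's holes are at crop (665,168) and (696,336). So socket +x points up in the image (world +x), and no half turn is needed.

```bash
python3 - <<'E'
from h import *
c=cam('top'); P=lambda u,v,z: onz(c,130+u/4-.375,140+v/4-.375,z)
h1,h2=P(665,168,.005),P(696,336,.005); print('holes',h1,h2,(h1+h2)/2,np.linalg.norm(h1-h2))
th=np.arctan2(*(h1-h2)[1::-1])-np.arctan2(30,44); print('cooler yaw',th)
a,b=P(192,178,.033),P(277,328,.033); print('posts',a,b,(a+b)/2,np.linalg.norm(a-b),np.arctan2(*(a-b)[1::-1])-np.arctan2(30,44))
s=manip.observe(); r=R.from_quat(np.roll(s['tcp_rot'],-1)); print(r.as_matrix())
w=cam('wrist'); print('cam in tool',r.inv().apply(-w['R'].T@w['t']-s['ee_pos']), r.inv().as_matrix()@w['R'].T)
E
```

```text
holes [ 0.60118991 -0.14258814  0.005     ] [ 0.49786861 -0.16421633  0.005     ] [ 0.54952926 -0.15340224  0.005     ] 0.10556073924240324
cooler yaw -0.3920690159228204
posts [0.58306741 0.13959028 0.033     ] [0.49372861 0.08401096 0.033     ] [0.53839801 0.11180062 0.033     ] 0.10521636236941287 -0.04189435168736777
[[-9.66197642e-01  2.57802359e-01 -2.44747207e-04]
 [ 2.57802469e-01  9.66196973e-01 -1.13838170e-03]
 [-5.70034781e-05 -1.16299815e-03 -9.99999322e-01]]
cam in tool [ 0.07687549 -0.00139711 -0.17675398] [[-1.81664258e-04 -9.53100897e-01 -3.02652684e-01]
 [ 9.99999323e-01 -5.20877342e-04  1.04008503e-03]
 [-1.14895090e-03 -3.02652290e-01  9.53100347e-01]]
```

play_rows(increments=[[[-2,-1.6,0],[0,0,0],1],[[-3.5,-2.9,0],[0,0,0],1],[[-3.5,-2.9,0],[0,0,0],1],[[-3.5,-2.9,0],[0,0,0],1],[[-3.5,-2.9,0],[0,0,0],1],[[-3.5,-2.9,0],[0,0,0],1],[[-3.5,-2.9,0],[0,0,0],1],[[-3.5,-2.9,0],[0,0,0],1]])

```text
t: 1.05
ee_pos: [0.368, 0.3464, 0.1982]
tcp_rot: [0.0, 0.13, 0.992, 0.0]
force: [0.8, 0.5, 0.5]
grip_width: 1.001
gripper_force: 0.0
```

play_rows(increments=[[[-3.5,-2.9,0],[0,0,0],1],[[-3.5,-2.9,0],[0,0,0],1],[[-3.5,-2.9,0],[0,0,0],1],[[-3.5,-2.9,0],[0,0,0],1],[[-3.5,-2.9,0],[0,0,0],1],[[-3.5,-2.9,0],[0,0,0],1],[[-3.5,-2.9,0],[0,0,0],1],[[-1.5,-1.2,0],[0,0,0],1]])

```text
t: 1.85
ee_pos: [0.5648, 0.0678, 0.1983]
tcp_rot: [0.001, 0.133, 0.991, -0.001]
force: [-0.2, 0.6, 0.4]
grip_width: 0.997
gripper_force: 0.0
```

play_rows(increments=[[[0,0,0],[0,0,0],1],[[0,0,0],[0,0,0],1]])

```text
t: 2.05
ee_pos: [0.5626, 0.0738, 0.1977]
tcp_rot: [-0.0, 0.13, 0.991, 0.0]
force: [0.7, -0.6, 0.0]
grip_width: 1.004
gripper_force: 0.0
```

```bash
python3 - <<'E'
from h import *
s=manip.observe(); r=R.from_quat(np.roll(s['tcp_rot'],-1)); print(s['ee_pos'],r.as_matrix()[:,1],s['joint_pos'])
w=cam('wrist'); np.save('w1.npy',w,allow_pickle=True); cv2.imwrite('pics/w1.png',w['pixels'])
for q in [[.583,.1396,.036],[.4937,.084,.036],[.538,.112,.018],[.6012,-.1426,.005],[.4979,-.1642,.005]]: print(proj(w,q))
E
```

```text
[0.56260484 0.07375222 0.19773687] [2.58219200e-01 9.66086314e-01 2.79567591e-04] [-0.59635384  0.14966664  0.46754035  1.67724931 -0.06986941  1.33188443
  1.19290944]
[394.03573632 214.19976562]
[313.65733348 136.43712545]
[353.59661938 173.70169377]
[145.661186   286.58119832]
[ 88.80958581 204.5990558 ]
```

View pics/w1.png

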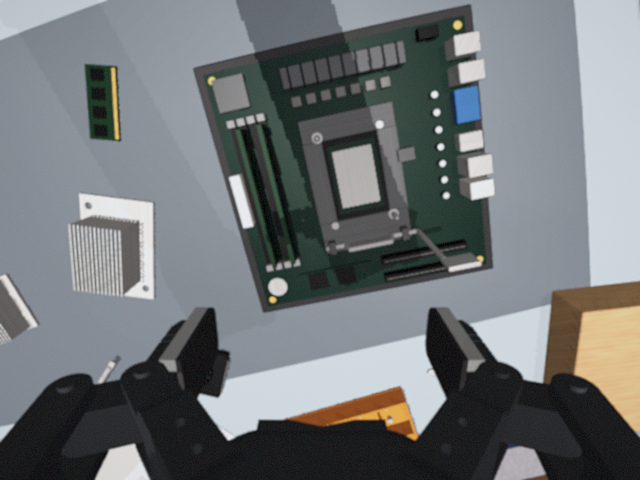

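Wrist view: post_b is at (317,138), post_a at (394,214), and the lever tab at (460,264). The sink's holes are at (88,205) and (146,289). These match the top-view estimate to about 2 mm. I'll refine it with an enlarged crop.

```bash
python3 - <<'E'
from h import *
w=np.load('w1.npy',allow_pickle=True).item(); im=w['pixels']
a=cv2.resize(im[115:285,290:490],(800,680),interpolation=cv2.INTER_CUBIC)[:600]; cv2.imwrite('pics/w1c.png',a)
hsv=cv2.cvtColor(im,cv2.COLOR_BGR2HSV)
m=cv2.inRange(hsv,(20,100,100),(35,255,255))
n,l,st,ce=cv2.connectedComponentsWithStats(m)
for i in range(1,n):
    if 15<st[i,4]<200: print(ce[i],st[i,4],onz(w,*ce[i],.012))
# cooler base white contour, dark holes
for (u,v) in [(88,205),(146,289)]:
    g=255-cv2.cvtColor(im,cv2.COLOR_BGR2GRAY)[v-5:v+6,u-5:u+6].astype(float); g=np.clip(g-g.min()-.4*np.ptp(g),0,None); yy,xx=np.mgrid[-5:6,-5:6]
    p=(u+(g*xx).sum()/g.sum(),v+(g*yy).sum()/g.sum()); print(p,onz(w,*p,.005))
E
```

```text
[457.2125  24.5375] 80 [0.43244263 0.23432893 0.012     ]
[210.26923077  79.19230769] 26 [0.41902065 0.00415699 0.012     ]
[480.24242424 257.60606061] 33 [0.66064245 0.22360139 0.012     ]
[272.32692308 299.38461538] 52 [ 0.64980632 -0.00681872  0.012     ]
(np.float64(87.6207928197457), np.float64(205.23560209424085)) [ 0.49818193 -0.16576035  0.005     ]
(np.float64(144.9164118246687), np.float64(288.0428134556575)) [ 0.60265486 -0.14416498  0.005     ]
```

View pics/w1c.png

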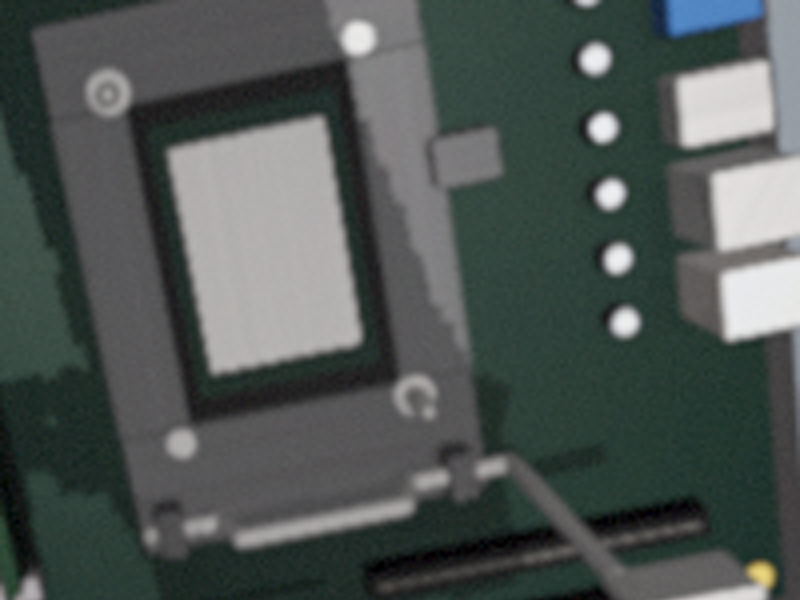

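```bash
python3 - <<'E'
from h import *
w=np.load('w1.npy',allow_pickle=True).item()
P=lambda u,v:(290+(u+.5)/4-.5,115+(v+.5)/4-.5)
b=onz(w,*P(108,93),.019);a=onz(w,*P(415,397),.019);at=onz(w,*P(428,411),.036)
print(a,at,b,(a+b)/2,np.linalg.norm(a-b),np.arctan2(*(a-b)[1::-1])-np.arctan2(30,44))
c=cam('top');Q=lambda u,v: (130+(u+.5)/4-.5,140+(v+.5)/4-.5)
for z in (.019,.036):
  a,b=onz(c,*Q(192,178),z),onz(c,*Q(277,328),z); print(a,b,(a+b)/2)
h=np.array([[.49818,-.16576],[.60265,-.14416]]); d=h[1]-h[0]; print(h.mean(0),np.linalg.norm(d),np.arctan2(d[1],d[0])-np.arctan2(30,44))
s=manip.observe(); r=R.from_quat(np.roll(s['tcp_rot'],-1)); print(r.inv().apply(np.r_[h.mean(0),.2]-s['ee_pos']))
E
```

```text
[0.58726214 0.14140117 0.019     ] [0.58672126 0.14139062 0.036     ] [0.49598035 0.08595888 0.019     ] [0.54162124 0.11368003 0.019     ] 0.10679987719305983 -0.05259407764005786
[0.58589077 0.14402444 0.019     ] [0.49535504 0.08770048 0.019     ] [0.5406229  0.11586246 0.019     ]
[0.5824624  0.13864011 0.036     ] [0.49338008 0.08322035 0.036     ] [0.53792124 0.11093023 0.036     ]
[ 0.550415 -0.15496 ] 0.10667961801581406 -0.3945338576721411
[-0.04732499 -0.22559875 -0.00232842]
```

play_rows(increments=[[[-0.5,-2.5,0],[0,0,0],1],[[-1,-4.5,0],[0,0,0],1],[[-1,-4.5,0],[0,0,0],1],[[-1,-4.5,0],[0,0,0],1],[[-0.8,-4.1,0],[0,0,0],1],[[-0.43,-2.46,0],[0,0,0.066],1],[[0,0,2],[0,0,0.067],1],[[0,0,4],[0,0,0],1]])

```text
t: 2.95
ee_pos: [0.5535, -0.1566, 0.1405]
tcp_rot: [0.004, 0.197, 0.98, 0.001]
force: [0.4, 0.2, -0.4]
grip_width: 0.999
gripper_force: 0.0
```

play_rows(increments=[[[0,0,4],[0,0,0],1],[[0,0,2],[0,0,0],1],[[0,0,0],[0,0,0],1],[[0,0,0],[0,0,0],1]])

```text
t: 3.35
ee_pos: [0.5511, -0.1555, 0.0785]
tcp_rot: [0.0, 0.195, 0.981, 0.0]
force: [0.9, -1.0, 0.8]
grip_width: 1.001
gripper_force: 0.0
```

```bash
python3 - <<'E'
from h import *
s=manip.observe(); r=R.from_quat(np.roll(s['tcp_rot'],-1)); y=r.as_matrix()[:,1]; print(s['ee_pos'],np.arctan2(y[1],y[0]),r.as_matrix()[:,2])
print(r.inv().apply(np.array([.5504,-.1550,.012])-s['ee_pos']))
w=cam('wrist'); cv2.imwrite('pics/w2.png',w['pixels'])
for q in [(.60265,-.14416,.005),(.49818,-.16576,.005)]: print(proj(w,q))
u,v=np.round(proj(w,(.49818,-.16576,.005))).astype(int); k=9
g=255-cv2.cvtColor(w['pixels'],cv2.COLOR_BGR2GRAY)[v-k:v+k+1,u-k:u+k+1].astype(float); g=np.clip(g-g.min()-.4*np.ptp(g),0,None); yy,xx=np.mgrid[-k:k+1,-k:k+1]
p=(u+(g*xx).sum()/g.sum(),v+(g*yy).sum()/g.sum()); print(p,onz(w,*p,.005))
E
```

```text
[ 0.55113588 -0.15547302  0.07847166] 1.1775772526856383 [ 2.73347425e-04  4.88427024e-04 -9.99999843e-01]
[0.0008653  0.00011801 0.06647168]
[362.35799869 292.55128768]
[279.46249799 175.69006541]
(np.float64(279.4861680623737), np.float64(175.96985272884783)) [ 0.49836048 -0.16582414  0.005     ]
```

View pics/w2.png

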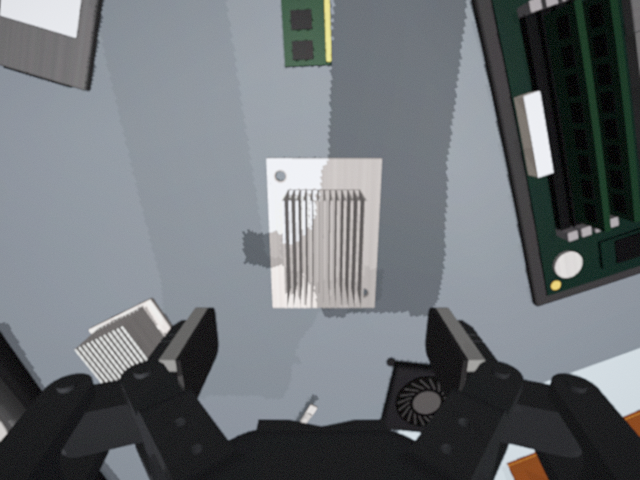

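The gripper is aligned with the sink: its near hole is at (279,176), exactly where predicted. Descending to grip.

play_rows(increments=[[[0.04,0,2],[0,0,0],1],[[0.04,0,2],[0,0,0],1],[[0,0,1.5],[0,0,0],1],[[0,0,0.8],[0,0,0],1],[[0,0,0.4],[0,0,0],1],[[0,0,0],[0,0,0],1],[[0,0,0],[0,0,0],0.7],[[0,0,0],[0,0,0],0.6]], newtons=60)

```text
t: 4.2
ee_pos: [0.5504, -0.1567, 0.0118]
tcp_rot: [0.001, 0.196, 0.981, 0.0]
force: [-0.4, 0.2, -1.1]
grip_width: 0.69
gripper_force: 0.0
```

play_rows(increments=[[[0,0,0],[0,0,0],0.5],[[0,0,0],[0,0,0],0.4],[[0,0,0],[0,0,0],0.4],[[0,0,0],[0,0,0],0.4],[[0,0,0],[0,0,0],0.4],[[0,0,0],[0,0,0],0.4]])

```text
t: 4.8
ee_pos: [0.5498, -0.1565, 0.011]
tcp_rot: [0.0, 0.196, 0.981, 0.0]
force: [0.0, 0.6, 0.2]
grip_width: 0.402
gripper_force: 0.1
```

play_rows(increments=[[[0,0,0],[0,0,0],0.3],[[0,0,0],[0,0,0],0.2],[[0,0,0],[0,0,0],0.2],[[0,0,0],[0,0,0],0.2]])

```text
t: 5.2
ee_pos: [0.5507, -0.1572, 0.0121]
tcp_rot: [0.001, 0.196, 0.981, -0.0]
force: [0.7, -1.2, 5.1]
grip_width: 0.2
gripper_force: 2.7
```

```bash
python3 - <<'E'
from h import *
s=manip.observe(); print(s['grip_width'],s['gripper_force'],s['force'])
w=cam('wrist'); cv2.imwrite('pics/w3.png',w['pixels'])
E
```

```text
0.19970484217490225 2.6921661966298416 [ 0.6899652  -1.18146524  5.07494908]
```

View pics/w3.png

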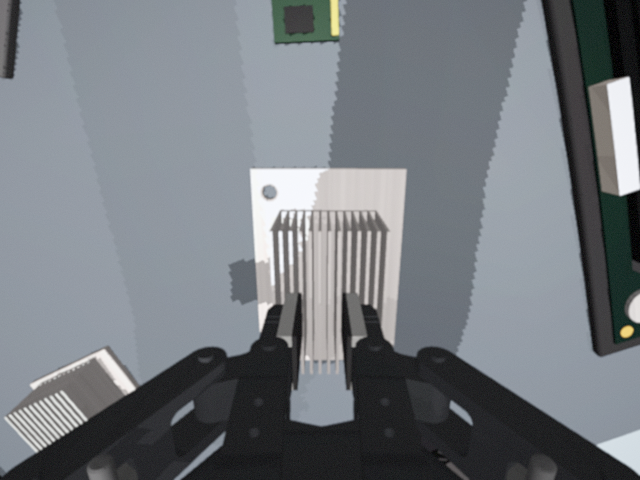

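The fingers are drawn on top of the fins (tips near (297,293)), and they closed past the 50 mm width. So the real fingertips sit about 35–40 mm behind the reported TCP and are resting on the fin tops. I'll raise, reopen and go deeper in small steps, watching the force.

play_rows(increments=[[[0,0,-1],[0,0,0],0.2],[[0,0,-1.5],[0,0,0],0.4],[[0,0,0],[0,0,0],1],[[0,0,0],[0,0,0],1],[[0,0,0],[0,0,0],1],[[0,0,0],[0,0,0],1],[[0,0,0],[0,0,0],1]])

```text
t: 5.95
ee_pos: [0.5494, -0.1564, 0.0356]
tcp_rot: [-0.0, 0.196, 0.981, -0.0]
force: [-0.6, 0.5, -0.2]
grip_width: 1.0
gripper_force: 0.0
```

```bash
python3 - <<'E'
from h import *
s=manip.observe(); r=R.from_quat(np.roll(s['tcp_rot'],-1)); print(s['ee_pos'],s['grip_width'],s['force'])
w=cam('wrist'); cv2.imwrite('pics/w4.png',w['pixels'])
u,v=np.round(proj(w,(.49836,-.1658,.005))).astype(int); k=9
g=255-cv2.cvtColor(w['pixels'],cv2.COLOR_BGR2GRAY)[v-k:v+k+1,u-k:u+k+1].astype(float); g=np.clip(g-g.min()-.4*np.ptp(g),0,None); yy,xx=np.mgrid[-k:k+1,-k:k+1]
p=(u+(g*xx).sum()/g.sum(),v+(g*yy).sum()/g.sum()); print(p,onz(w,*p,.005))
# top and scene view of gripper: projected reported TCP and tips
for n in('scene',):
  c=cam(n); e=s['ee_pos']; print(n,proj(c,e),proj(c,e+[0,0,.047]),proj(c,(.5504,-.155,.005)))
  u,v=np.round(proj(c,e)).astype(int); cv2.imwrite('pics/sc4.png',cv2.resize(c['pixels'][v-70:v+40,u-70:u+70],(770,605),interpolation=cv2.INTER_CUBIC)[:600]); print(u-70,v-70)
E
```

```text
[ 0.54942471 -0.15642811  0.03557142] 1.000452270988531 [-0.61887518  0.52829071 -0.2297748 ]
(np.float64(273.88027199870476), np.float64(187.68080628187485)) [ 0.49829999 -0.16592721  0.005     ]
scene [322.27711714 259.53909539] [322.01173094 245.71455197] [322.86604044 268.52800882]
252 190
```

View pics/sc4.png

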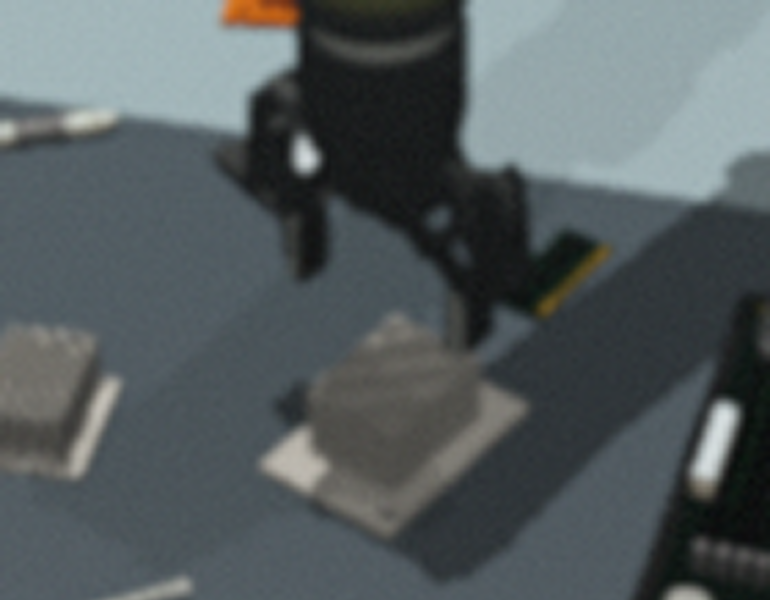

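The scene crop confirms it: the open tips are at about (308,240) and (336,253), which puts them 46 mm behind the reported TCP. The whole gripper sits about 33 mm back along the tool z. The sink hasn't moved. I'll go to reported z = -0.025, checking the force.

play_rows(increments=[[[0,0.1,1.5],[0,0,0],1],[[0,0,1.5],[0,0,0],1],[[0,0,1],[0,0,0],1],[[0,0,0.5],[0,0,0],1],[[0,0,0.5],[0,0,0],1],[[0,0,0],[0,0,0],1]])

```text
t: 6.65
ee_pos: [0.5497, -0.1556, -0.0147]
tcp_rot: [-0.001, 0.196, 0.981, -0.0]
force: [-0.4, 0.4, 0.4]
grip_width: 0.998
gripper_force: 0.0
```

play_rows(increments=[[[0,0,0.5],[0,0,0],1],[[0,0,0.5],[0,0,0],1],[[0,0,0],[0,0,0],0.8],[[0,0,0],[0,0,0],0.7],[[0,0,0],[0,0,0],0.62],[[0,0,0],[0,0,0],0.5],[[0,0,0],[0,0,0],0.4],[[0,0,0],[0,0,0],0.4]], newtons=60)

```text
t: 7.45
ee_pos: [0.5512, -0.1547, -0.0232]
tcp_rot: [0.001, 0.195, 0.981, 0.001]
force: [0.8, 3.9, 5.2]
grip_width: 0.579
gripper_force: 64.6
```

Gripped: the width is 0.579 (50 mm) at 65 N. Lifting and carrying it over the socket.

play_rows(increments=[[[0,0,-0.5],[0,0,0],0.4],[[0,0,-1],[0,0,0],0.4],[[0,0,-2],[0,0,0],0.4],[[0,0,-2.5],[0,0,0],0.4],[[0,0,-2.5],[0,0,0],0.4],[[0,0,-1.5],[0,0,0],0.4],[[0,0,0],[0,0,0],0.4]])

```text
t: 8.15
ee_pos: [0.5514, -0.1565, 0.0781]
tcp_rot: [0.002, 0.196, 0.981, 0.0]
force: [0.6, -0.6, -5.2]
grip_width: 0.578
gripper_force: 63.6
```

play_rows(increments=[[[0.7,1.5,0],[0,0,0],0.4],[[1.3,2.9,0],[0,0,0],0.4],[[1.6,3.6,0],[0,0,0],0.4],[[1.6,3.6,0],[0,0,0],0.4],[[1.6,3.6,0],[0,0,0],0.4],[[1.6,3.6,0],[0,0,0],0.4],[[1.3,2.9,0],[0,0,0],0.4],[[0.9,1.8,0],[0,0,0],0.4]])

```text
t: 8.95
ee_pos: [0.5407, 0.1054, 0.0742]
tcp_rot: [-0.001, 0.194, 0.981, -0.0]
force: [0.4, -0.3, -5.3]
grip_width: 0.576
gripper_force: 63.6
```

play_rows(increments=[[[0.5,1,0],[0,0,-0.06],0.4],[[0,0,0],[0,0,-0.1],0.4],[[0,0,0],[0,0,-0.1],0.4],[[0,0,0],[0,0,-0.08],0.4],[[0,0,0],[0,0,0],0.4],[[0,0,0],[0,0,0],0.4],[[0,0,0],[0,0,0],0.4]])

```text
t: 9.65
ee_pos: [0.5413, 0.113, 0.0754]
tcp_rot: [-0.0, 0.028, 1.0, -0.0]
force: [-1.2, -0.6, -5.1]
grip_width: 0.574
gripper_force: 63.6
```

```bash
python3 - <<'E'
from h import *
s=manip.observe(); r=R.from_quat(np.roll(s['tcp_rot'],-1)); y=r.as_matrix()[:,1]; print(s['ee_pos'],np.arctan2(y[1],y[0])-np.pi/2,r.as_matrix()[:,2],s['gripper_force'],s['force'],s['ft_torque'])
w=cam('wrist'); cv2.imwrite('pics/w5.png',w['pixels']); np.save('w5.npy',w,allow_pickle=True)
t=r.as_matrix(); e=s['ee_pos']
for n,(x,y_) in {'hA':(.044,.030),'hB':(-.044,-.030)}.items():
    psi=np.arctan2(y[1],y[0])-np.pi/2; p=e[:2]+np.array([np.cos(psi)*x-np.sin(psi)*y_,np.sin(psi)*x+np.cos(psi)*y_]); print(n,proj(w,[*p,e[2]+.0235+.005]))
for q in [(.5873,.1414,.036),(.4960,.0860,.036)]: print('post',proj(w,q))
E
```

```text
[0.54125303 0.11296547 0.07539966] -0.05535408592026303 [-9.01237658e-04 -4.20771183e-04 -9.99999505e-01] 63.62904667854309 [-1.24762884 -0.56465586 -5.10309099] [ 0.01314145 -0.00054501  0.03888928]
hA [384.56528326 384.1530873 ]
hB [252.97522697 210.15876498]
post [369.26894886 316.81103135]
post [274.36028913 185.88255414]
```

View pics/w5.png

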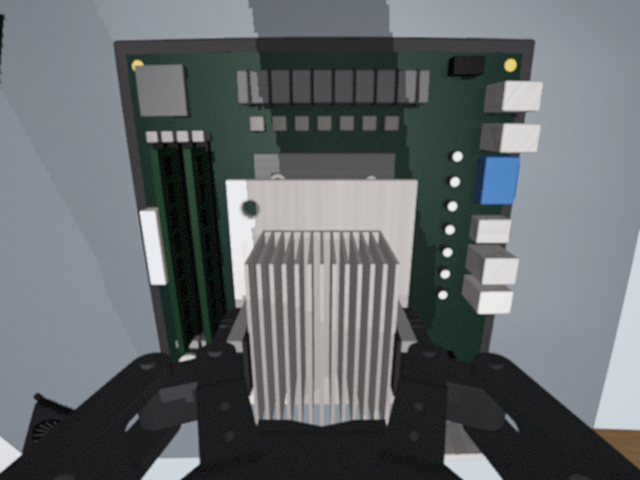

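The sink hangs level: near base edge at row 180, hole B at (250,208), and the frame's post ring just visible at (278,178). I'll measure the held offset precisely.

```bash
python3 - <<'E'
from h import *
w=np.load('w5.npy',allow_pickle=True).item(); im=w['pixels']; G=cv2.cvtColor(im,cv2.COLOR_BGR2GRAY)
zt=.1036
u,v,k=250,208,12
g=255-G[v-k:v+k+1,u-k:u+k+1].astype(float); g=np.clip(g-g.min()-.4*np.ptp(g),0,None); yy,xx=np.mgrid[-k:k+1,-k:k+1]
p=(u+(g*xx).sum()/g.sum(),v+(g*yy).sum()/g.sum()); hB=onz(w,*p,zt); print('hB',p,hB)
# near edge: subpixel max gradient rows
cols=list(range(295,362,3))+list(range(385,410,3))+list(range(234,262,3)); pts=[]
Gb=cv2.GaussianBlur(G,(5,5),0).astype(float)
for c in cols:
    col=Gb[168:195,c]; d=np.diff(col); i=d.argmax(); q=d[max(i-2,0):i+3]; pts.append(onz(w,c,168.5+max(i-2,0)+(q*np.arange(len(q))).sum()/q.sum(),zt)[:2])
pts=np.array(pts)
for _ in range(3):
    f=np.polyfit(pts[:,1],pts[:,0],1); r=pts[:,0]-np.polyval(f,pts[:,1]); pts=pts[abs(r)<max(2*r.std(),.0003)]
print('edge yaw',-np.arctan(f[0]),r.std(),len(pts),pts.mean(0))
# side edges
def side(cs,sgn):
    P=[]
    for rr in range(188,228,3):
        if 196<rr<220 and sgn>0: pass
        row=Gb[rr,cs[0]:cs[1]]; d=np.diff(row)*sgn; i=d.argmax(); P.append(onz(w,cs[0]+.5+i,rr,zt)[:2])
    return np.array(P)
psi=-np.arctan(f[0]); ey=np.array([-np.sin(psi),np.cos(psi)]); ex=np.array([np.cos(psi),np.sin(psi)])
L=np.median(side((215,240),1)@ey);Rr=np.median(side((405,430),-1)@ey)
print('width',Rr-L)
ctr=ex*(np.median(pts@ex)+.056)+ey*(L+Rr)/2; print('centre from edges',ctr,'from hole',hB[:2]+.044*ex+.030*ey,psi)
m=cv2.inRange(cv2.cvtColor(im,cv2.COLOR_BGR2HSV),(20,100,100),(35,255,255))
n,l,st,ce=cv2.connectedComponentsWithStats(m)
for i in range(1,n):
    if 15<st[i,4]<400 and ce[i][1]<120: print('gold',ce[i],st[i,4],onz(w,*ce[i],.012))
a=np.array([.43244,.23433])-[.41902,.00416]; print('old gold yaw',-np.arctan(a[0]/a[1]))
E
```

```text
hB (np.float64(249.89596384923487), np.float64(208.03625346616002)) [0.49474532 0.08419245 0.1036    ]
edge yaw -0.05385521584828089 8.85984298760936e-05 42 [0.48453294 0.11570013]
width 0.07903006889798032
centre from edges [0.54042405 0.11165299] from hole [0.5402964  0.11178047] -0.05385521584828089
gold [136.025   63.4125] 80 [0.4190796  0.00441878 0.012     ]
gold [509.96688742  64.66887417] 151 [0.43248063 0.23401247 0.012     ]
old gold yaw -0.05823879787073662
```

play_rows(increments=[[[-0.05,0.1,0.5],[0,0,0],0.4],[[-0.05,0.1,1],[0,0,0],0.4],[[0,0,1],[0,0,0],0.4],[[0,0,1],[0,0,0],0.4],[[0,0,1],[0,0,0],0.4],[[0,0,0.5],[0,0,0],0.4],[[0,0,0],[0,0,0],0.4],[[0,0,0],[0,0,0],0.4]])

```text
t: 10.5
ee_pos: [0.543, 0.1152, 0.0261]
tcp_rot: [0.0, 0.027, 1.0, 0.0]
force: [-0.2, -0.2, -4.8]
grip_width: 0.575
gripper_force: 63.6
```

```bash
python3 - <<'E'
from h import *
s=manip.observe(); print(s['ee_pos'],s['force'],s['joint_pos'])
w=cam('wrist'); im=w['pixels']; np.save('w6.npy',w,allow_pickle=True); cv2.imwrite('pics/w6.png',im)
G=cv2.cvtColor(im,cv2.COLOR_BGR2GRAY); zt=s['ee_pos'][2]+.0282
q=proj(w,(.4957,.0863,zt)); print(q,zt); u,v=np.round(q).astype(int); k=12
g=255-G[v-k:v+k+1,u-k:u+k+1].astype(float); g=np.clip(g-g.min()-.4*np.ptp(g),0,None); yy,xx=np.mgrid[-k:k+1,-k:k+1]
p=(u+(g*xx).sum()/g.sum(),v+(g*yy).sum()/g.sum()); print('hB',p,onz(w,*p,zt),'post tip',proj(w,(.4960,.0860,.036)))
cv2.imwrite('pics/w6c.png',cv2.resize(im[100:250,180:340],(800,750)[:2] if 0 else (640,600),interpolation=cv2.INTER_CUBIC))
m=cv2.inRange(cv2.cvtColor(im,cv2.COLOR_BGR2HSV),(20,100,100),(35,255,255))
n,l,st,ce=cv2.connectedComponentsWithStats(m)
for i in range(1,n):
    if 15<st[i,4]<400 and ce[i][1]<120: print('gold',ce[i],st[i,4],onz(w,*ce[i],.012))
E
```

```text
[0.54297599 0.11516205 0.02609485] [-0.19510362 -0.18985055 -4.7533251 ] [-0.63299503  0.28465728  0.42976829  1.89348778 -0.14014289  0.99239787
  1.37529583]
[249.64388018 206.11537568] 0.05429484883974142
hB (np.float64(251.01426501892146), np.float64(208.65712216177863)) [0.49681292 0.08675349 0.05429485] post tip [256.43863293 198.59056735]
gold [555.68907563  45.41596639] 238 [0.43258097 0.23392638 0.012     ]
gold [83.0625  42.21875] 96 [0.41876094 0.00489421 0.012     ]
```

View pics/w6c.png

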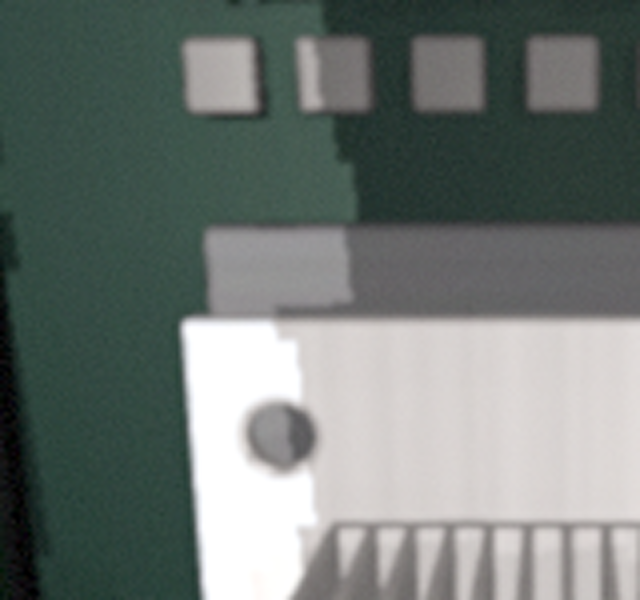

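Hole B is at crop (280,435), and the post is hidden by parallax as expected. The residual error is about 1 mm, so I'll correct it and lower slowly onto the posts, watching the force.

play_rows(increments=[[[0.07,-0.07,0.5],[0,0,0],0.4],[[0,0,0.5],[0,0,0],0.4],[[0,0,0.4],[0,0,0],0.4],[[0,0,0.3],[0,0,0],0.4],[[0,0,0],[0,0,0],0.4]])

```text
t: 11.05
ee_pos: [0.5415, 0.1144, 0.0084]
tcp_rot: [-0.001, 0.027, 1.0, -0.0]
force: [0.2, -0.2, -5.1]
grip_width: 0.576
gripper_force: 63.6
```

play_rows(increments=[[[0,0,0.2],[0,0,0],0.4],[[0,0,0.2],[0,0,0],0.4],[[0,0,0],[0,0,0],0.4]])

```text
t: 11.35
ee_pos: [0.5419, 0.1145, 0.0048]
tcp_rot: [-0.0, 0.027, 1.0, -0.0]
force: [-1.0, -0.2, -5.5]
grip_width: 0.574
gripper_force: 63.6
```

play_rows(increments=[[[0,0,0.15],[0,0,0],0.4],[[0,0,0.15],[0,0,0],0.4],[[0,0,0],[0,0,0],0.4]])

```text
t: 11.65
ee_pos: [0.5419, 0.1145, 0.0018]
tcp_rot: [-0.0, 0.027, 1.0, -0.0]
force: [0.2, 0.1, -5.5]
grip_width: 0.575
gripper_force: 63.6
```

The underside is now about 10 mm below the post tips with no contact force, so both posts have entered.

play_rows(increments=[[[0,0,0.2],[0,0,0],0.4],[[0,0,0.2],[0,0,0],0.4],[[0,0,0.1],[0,0,0],0.4],[[0,0,0],[0,0,0],0.4]])

```text
t: 12.05
ee_pos: [0.5418, 0.1145, -0.0033]
tcp_rot: [-0.0, 0.027, 1.0, -0.0]
force: [-0.3, 0.4, -4.9]
grip_width: 0.576
gripper_force: 63.6
```

play_rows(increments=[[[0,0,0.1],[0,0,0],0.4],[[0,0,0.05],[0,0,0],0.4],[[0,0,0],[0,0,0],0.4]])

```text
t: 12.35
ee_pos: [0.542, 0.1146, -0.0045]
tcp_rot: [-0.0, 0.027, 1.0, 0.0]
force: [0.5, -0.2, -4.9]
grip_width: 0.577
gripper_force: 63.6
```

play_rows(increments=[[[0,0,0.08],[0,0,0],0.4],[[0,0,0.07],[0,0,0],0.4],[[0,0,0],[0,0,0],0.4]])

```text
t: 12.65
ee_pos: [0.5422, 0.1146, -0.0052]
tcp_rot: [0.0, 0.027, 1.0, 0.0]
force: [-2.8, -1.0, 3.4]
grip_width: 0.578
gripper_force: 64.3
```

play_rows(increments=[[[0,0,0.07],[0,0,0],0.4],[[0,0,0],[0,0,0],0.4]])

```text
t: 12.85
ee_pos: [0.5422, 0.1146, -0.0052]
tcp_rot: [-0.0, 0.027, 1.0, 0.0]
force: [-6.1, -1.6, 8.4]
grip_width: 0.577
gripper_force: 65.2
```

Contact came at z = -0.0052, the expected seat height, with about 14 N of load change, so it is home. Releasing and backing off.

play_rows(increments=[[[0,0,0],[0,0,0],0.62],[[0,0,0],[0,0,0],0.75],[[0,0,0],[0,0,0],0.85],[[0,0,0],[0,0,0],0.85],[[0,0,-0.5],[0,0,0],0.85],[[0,0,-1.5],[0,0,0],0.85],[[0,0,-3],[0,0,0],0.85],[[0,0,-4],[0,0,0],0.85]])

```text
t: 13.65
ee_pos: [0.5408, 0.1141, 0.0839]
tcp_rot: [-0.001, 0.027, 1.0, -0.001]
force: [1.0, 0.8, 0.1]
grip_width: 0.851
gripper_force: 0.0
```

play_rows(increments=[[[0,0,-4.5],[0,0,0],0.5],[[0,0,-4.5],[0,0,0],0.2],[[0,0,-3],[0,0,0],0],[[0,0,0],[0,0,0],0],[[0,0,0],[0,0,0],0]])

```text
t: 14.15
ee_pos: [0.5425, 0.1146, 0.2048]
tcp_rot: [0.001, 0.027, 1.0, 0.001]
force: [0.9, -0.1, -0.1]
grip_width: 0.007
gripper_force: 0.0
```

```bash
python3 - <<'E'
from h import *
s=manip.observe(); print(s['ee_pos'],s['grip_width'],s['force'])
w=cam('wrist'); im=w['pixels']; np.save('w7.npy',w,allow_pickle=True); G=cv2.cvtColor(im,cv2.COLOR_BGR2GRAY)
for zt in (.023,.024):
  ps=[]
  q=proj(w,(.4960,.0860,zt)); u,v=np.round(q).astype(int); k=9
  g=255-G[v-k:v+k+1,u-k:u+k+1].astype(float); print(q,g.min(),g.max(), 'tip of post',proj(w,(.496,.086,.036)))
# base corners via bright mask
m=cv2.inRange(G,150,255); n,l,st,ce=cv2.connectedComponentsWithStats(m)
for i in range(1,n):
    if st[i,4]>1500: print(st[i],ce[i])
print(proj(w,(.4832,.0777,.023)),proj(w,(.4874,.1556,.023)))
# lever tab by two views (initial)
w1=np.load('w1.npy',allow_pickle=True).item(); t=cam('top')
P=tri([ray(w1,461,263),ray(t,130+85.5/4-.5,140+97.5/4-.5)])
S=np.array([.5415,.1137,.018]); a=-.054; M=R.from_euler('z',a); L=M.inv().apply(P-S)*1e3; print('tab in socket mm',L,'angle',np.arctan2(L[2]-7.7,-(L[0]-64)),np.hypot(L[2]-7.7,L[0]-64))
for th in (1.5,1.7,1.9,1.95):
    p=S+M.apply(np.array([64-93*np.cos(th),59,7.7+93*np.sin(th)])/1e3); print(th,p,proj(w1,p),proj(t,p))
E
```

```text
[0.54248369 0.11456054 0.20484243] 0.007005818793241589 [ 0.87300035 -0.12673031 -0.10890986]
[290.39742802 161.51863672] 20.0 151.0 tip of post [289.29941614 162.8051284 ]
[290.3157226  161.61435964] 20.0 151.0 tip of post [289.29941614 162.8051284 ]
[ 148    0  126  155 8033] [207.11602141  45.52309224]
[  348     0   172   308 21029] [450.77901945 121.14465738]
[  519     0   121   354 29799] [583.06678076 203.63898117]
[ 280  148   82  112 7617] [320.22397269 202.03675988]
[   0  353  186  127 9477] [ 60.75772924 407.34261897]
[ 498  370  142  110 8407] [584.96395861 409.4152492 ]
[280.77412643 148.54776399] [361.68674195 148.51188877]
tab in socket mm [ 62.6142298   59.09347858 109.32450398] angle 1.5571609902269155 101.63395184402268
1.5 [0.60202219 0.16951475 0.11846703] [458.71820572 253.06367511] [152.98535436 167.53053649]
1.7 [0.62055623 0.16851294 0.11792483] [460.62157094 275.01611976] [154.02148496 159.41233452]
1.9 [0.63861327 0.16753691 0.11370591] [460.65203608 293.43272163] [155.61340742 152.00119242]
1.95 [0.6429678  0.16730153 0.11209325] [460.38593338 297.3607153 ] [156.08825527 150.30217553]
```

The base outline in the picture matches the predicted seated corners within 1 px: (280.8,148.5) and (361.7,148.5). The lever angle is about 1.6 rad from both views. Next I'll bring the shut fingers to the outer side of the tab.

play_rows(increments=[[[-3.2,2,0],[0,0,0],0],[[-3.3,2,0],[0,0,0],0],[[-3.2,2,0],[0,0,0],0],[[0,0,2],[0,0,0],0],[[0,0,4],[0,0,0],0],[[0,0,4],[0,0,0],0],[[0,0,2.2],[0,0,0],0],[[0,0,0],[0,0,0],0]])

```text
t: 15.05
ee_pos: [0.6377, 0.1681, 0.0752]
tcp_rot: [-0.005, 0.027, 1.0, -0.002]
force: [-0.8, -0.9, -0.4]
grip_width: -0.0
gripper_force: 0.0
```

play_rows(increments=[[[0,0,0],[0,0,0],0]])

```text
t: 15.15
ee_pos: [0.6416, 0.1689, 0.0806]
tcp_rot: [-0.001, 0.027, 1.0, -0.0]
force: [1.1, 0.4, 0.1]
grip_width: -0.001
gripper_force: 0.0
```

```bash
python3 - <<'E'
from h import *
s=manip.observe(); S=np.array([.5415,.1137,.018]); M=R.from_euler('z',-.054); print(s['ee_pos'],M.inv().apply(s['ee_pos']-S)*1e3,s['force'],s['grip_width'])
E
```

```text
[0.64160933 0.16889393 0.08063152] [96.98438126 60.51675015 62.63152464] [1.14221451 0.35019716 0.08534423] -0.0008578649829004869
```

play_rows(increments=[[[1,0,0],[0,0,0],0],[[1,0,0],[0,0,0],0],[[1,0,0.1],[0,0,0],0],[[1,0,0.1],[0,0,0],0],[[1,0,0.2],[0,0,0],0],[[1,0,0.3],[0,0,0],0]])

```text
t: 15.75
ee_pos: [0.5814, 0.1727, 0.0745]
tcp_rot: [0.0, 0.027, 1.0, 0.0]
force: [1.2, 0.5, -1.1]
grip_width: -0.002
gripper_force: 0.4
```

play_rows(increments=[[[0.9,0,0.4],[0,0,0],0],[[0.8,0,0.4],[0,0,0],0],[[0.7,0,0.5],[0,0,0],0],[[0.7,0,0.6],[0,0,0],0],[[0.6,0,0.7],[0,0,0],0],[[0.6,0,0.6],[0,0,0],0]])

```text
t: 16.35
ee_pos: [0.5387, 0.1747, 0.0416]
tcp_rot: [-0.0, 0.027, 1.0, -0.0]
force: [0.9, -1.0, -0.9]
grip_width: -0.002
gripper_force: 0.4
```

```bash
python3 - <<'E'
from h import *
s=manip.observe(); S=np.array([.5415,.1137,.018]); M=R.from_euler('z',-.054); print(M.inv().apply(s['ee_pos']-S)*1e3,s['force'],s['ft_torque'])
E
```

```text
[-6.10111791 60.76335665 23.57809403] [ 0.87700508 -0.95607351 -0.85391069] [-0.01615985 -0.22883456 -0.02256312]
```

play_rows(increments=[[[0.3,0,0.8],[0,0,0],0],[[0.3,0,0.8],[0,0,0],0],[[0.2,0,0.8],[0,0,0],0],[[0.1,0,0.8],[0,0,0],0],[[0.1,0,0.6],[0,0,0],0],[[0.1,0,0.4],[0,0,0],0],[[0,0,0],[0,0,0],0]])

```text
t: 17.05
ee_pos: [0.5279, 0.1751, -0.0004]
tcp_rot: [-0.0, 0.027, 1.0, -0.0]
force: [0.1, -0.6, -0.2]
grip_width: 0.0
gripper_force: 0.0
```

play_rows(increments=[[[0,0,0.2],[0,0,0],0],[[0,0,0.2],[0,0,0],0],[[0,0,0],[0,0,0],0]])

```text
t: 17.35
ee_pos: [0.5284, 0.1753, -0.0037]
tcp_rot: [0.0, 0.027, 1.0, 0.0]
force: [0.3, 0.6, 0.4]
grip_width: -0.002
gripper_force: 0.0
```

play_rows(increments=[[[0,0,0.15],[0,0,0],0],[[0,0,0.1],[0,0,0],0],[[0,0,0],[0,0,0],0]])

```text
t: 17.65
ee_pos: [0.5285, 0.1754, -0.0056]
tcp_rot: [0.0, 0.027, 1.0, 0.0]
force: [-0.7, -0.7, 3.5]
grip_width: -0.001
gripper_force: 1.9
```

play_rows(increments=[[[0,0,0.1],[0,0,0],0],[[0,0,0.1],[0,0,0],0],[[0,0,0],[0,0,0],0]])

```text
t: 17.95
ee_pos: [0.5286, 0.1756, -0.0061]
tcp_rot: [-0.0, 0.027, 1.0, 0.001]
force: [-5.6, -1.5, 15.2]
grip_width: -0.006
gripper_force: 7.5
```

```bash
python3 - <<'E'
from h import *
s=manip.observe(); S=np.array([.5415,.1137,.018]); M=R.from_euler('z',-.054); print(M.inv().apply(s['ee_pos']-S)*1e3,s['force'],s['ft_torque'])
E
```

```text
[-16.17819961  61.0975546  -24.13524759] [-5.55989895 -1.5160854  15.24371677] [-0.34855983  1.18385971 -0.00282856]
```

Firm stop at 15 N at the closed height. Backing off and checking numerically.

play_rows(increments=[[[0,0,-0.5],[0,0,0],0],[[0,0,-2],[0,0,0],0],[[0,0,-4],[0,0,0],0],[[0,0,-4.5],[0,0,0],0],[[0,0,-4.5],[0,0,0],0],[[0,0,-4.5],[0,0,0],0],[[0,0,0],[0,0,0],0],[[0,0,0],[0,0,0],0]])

```text
t: 18.75
ee_pos: [0.529, 0.1757, 0.1929]
tcp_rot: [0.001, 0.027, 1.0, 0.001]
force: [-0.4, 0.0, -0.3]
grip_width: 0.003
gripper_force: 0.0
```

```bash
python3 - <<'E'
from h import *
s=manip.observe(); print(s['ee_pos'],s['force'])
w=cam('wrist'); G=cv2.cvtColor(w['pixels'],cv2.COLOR_BGR2GRAY)
S=np.array([.5415,.1137,.018]); M=R.from_euler('z',-.054); X=lambda *p:S+M.apply(np.array(p)/1e3)
for th in (0,.08,.2):
    d=np.array([-np.cos(th),0,np.sin(th)]); h=np.array([64,59,7.7]); n=np.array([np.sin(th),0,np.cos(th)])
    print(th,[np.round(proj(w,X(*(h+d*r+n*2+np.array([0,y,0])))),1).tolist() for r in(83,103) for y in(-12,12)])
a,b=proj(w,X(-39,47,9.7)),proj(w,X(-19,71,9.7)); u0,v0=np.minimum(a,b).astype(int)-12; u1,v1=np.maximum(a,b).astype(int)+12
print(u0,v0); print(G[v0:v1:2,u0:u1:2])
m=cv2.inRange(G,150,255); n,l,st,ce=cv2.connectedComponentsWithStats(m)
for i in range(1,n):
    if st[i,4]>3000: print(st[i])
print([np.round(proj(w,X(-56,y,5)),1).tolist() for y in(-39,39)])
E
```

```text
[0.5289522  0.17570245 0.19287756] [-0.3693676   0.03986761 -0.27509522]
0 [[307.5, 207.2], [332.4, 207.1], [307.2, 186.4], [332.6, 186.4]]
0.08 [[307.2, 209.1], [332.6, 209.1], [306.9, 188.4], [332.9, 188.4]]
0.2 [[306.9, 213.2], [332.9, 213.1], [306.5, 192.8], [333.3, 192.8]]
295 174
[[191 193 146  86  87  62  43  38  39  45  41  43  41  45  43  39  43  42
   43  41  44  46  47  40  40]
 [190 194 143  82  87  68  39  42  40  42  41  40  44  45  43  45  41  42
   40  40  45  45  43  40  58]
 [192 195 144  82  84  69  41  38  45  37  43  46  46  46  42  42  45  43
   42  43  43  35  42  41 133]
 [191 195 143  78  82  71  42  41  43  42  44  41  45  42  45  42  38  42
   40  45  37  42  43  50 153]
 [191 194 145  79  84  70  43  41  39  43  42  41  40  39  43  44  38  37
   46  41  43  41  39  42 110]
 [191 194 153  80  82  69  41  42  40  41  38  43  44  45  42  43  41  46
   45  44  42  47  40  41  48]
 [190 195 156  86  86  74  76 124 121 124 124 123 126 124 123 123 124 127
  118  70  43  45  45  41  42]
 [191 195 155  85  84  72 108 167 168 171 170 169 171 172 174 172 172 172
  17
[... 1075 characters left out ...]
]
 [234 232 181  85  77  81  82 139 160 109  84  83  56  39  43  42  39  40
   43  44  44  43  44  45 130]
 [235 234 212  96  74  81  86 136 163 107  85  85  56  41  44  43  47  49
   43  48  41  44  44  67 170]
 [234 235 222 111  75  83  86 133 163 109  84  83  58  40  47  39  45  45
   43  50  43  41  41  50 135]
 [228 218 199  99  76  82  81 136 161 110  80  84  60  39  44  44  48  43
   45  41  47  44  41  44  56]
 [192 193 179  92  79  83  78 136 163 105  79  81  54  43  47  42  45  36
   43  43  44  39  43  43  41]]
[ 121    0  132   86 8689]
[  320     0   320   379 68107]
[ 216  167   86  122 6722]
[   0  369  159  111 7235]
[ 503  395  137   85 5081]
[[216.6, 168.0], [298.7, 167.7]]
```

The tab appears at rows 186–207, columns 307–332, which is the prediction for angle 0. The base edges are where expected too.

```bash
python3 -c "
from station import ticket
print(ticket.close_job())"
```

```text
the job is handed in; nothing more can be done
None
```

The large heat sink is seated flat on both posts, the lever is locked down at its stop, and the job was handed in at about 19 s of the 54 s limit; no verdict came back.

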